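# Ready the citrus juicer and press the reamer down to run it

## Robot

A 6-joint arm with a two-finger parallel gripper is mounted at the origin on a cart in front of the work surface, level with it; the furniture and walls round the work are solid. World frame = base frame: x ahead of the robot, y to its left, z up, the work surface at z = 0. Lengths are in mm, angles in rad, forces in N, time in s.
With the tool pointing down it reaches from about 300 to 875 mm from the base axis. Payload 4.2 kg.
Tool frame: the origin (TCP) lies at the very end of the fingers, on their centre line; the grasp point (between the pads) lies arm.pinch_z behind it (arm.pinch_z is the distance from the TCP to the grasp point, in mm); z points along the fingers, y is the line along which they close (so a half turn about z gives the same grasp; the last joint's range is limited). The gripper opens to 85 mm and grips with 20 to 120 N. Pads are 22 mm wide; open, the fingers measure 114 mm over their backs; the gripper's body (76 mm by 85 mm) begins 54 mm behind the grasp point. The pads swing forward as they close: fully open they stand 13 mm farther back than shut.
Start: joints at [1.084, 0.32, 1.565, -0, 1.257, -0.02], TCP at [258.772, 513.496, 231.338] pointing down, gripper open.
Joint ranges: [-3.11, 3.11], [-0.84, 2.01], [0.21, 2.61], [-1.34, 4.49], [0.05, 2.63], [-2.56, 2.56]. Speed limits (rad/s): [2.57, 2.57, 3.14, 3.14, 3.14, 3.14].

## Interface

Orientations are given as a unit quaternion [x, y, z, w].
In Python, from cell import arm, grab_frame gives the robot as it stands. The module is installed in compiled form; this text tells all that it offers. Calls block until the motion is done:
- arm.goto(position, orientation): joint-space move of the TCP to a pose.
- arm.servo_line(position, v=150, orientation=None, f_stop=None): straight line of the TCP; orientation=None keeps the orientation; v is the mean speed in mm/s. With f_stop (N) it stops when the force on the tool has changed by that much, and returns True; else False.
- arm.move_joints(angles): joint-space move.
- arm.set_gripper(opening, effort=None): opening from 0.0 (shut) to 1.0 (fully open); effort is the grip in N (None keeps the last); returns when the fingers have stopped.
- arm.wait(seconds).
- arm.solve_ik(position, orientation): joint angles nearest the present ones, or None.
- grab_frame(name): name is "scene" or "top" or "wrist"; returns a dict with "frame" (420x560x3 uint8, red, green, blue), "fx", "fy", "cx", "cy" (pixels), "eye" and "orientation" of the camera in the world. Camera axes: x right, y down, z forward; pixel columns grow to the right and rows downward; lengths in mm; the calibration is good to about 2 mm. A picture is of the moment at which its call begins. There is no depth.
A pose or a line that the arm cannot do raises arm.Unreachable and nothing moves.
- arm.close_job(): hands the job in; it is judged then, once.
Readings, each from a call of its own:
- arm.current_t(): time.
- arm.current_joint_positions(): joint angles.
- arm.current_qvel(): joint speeds.
- arm.current_joint_torque(): joint torques, N m.
- arm.current_tool_pos(): TCP position.
- arm.current_tool_rot(): TCP orientation.
- arm.current_wrist_force(): force on the tool from outside, world axes, zero at the start.
- arm.current_torque(): the same for the moment, N m.
- arm.current_finger_gap(): opening from 0.0 (shut) to 1.0 (fully open).
- arm.current_grip_force(): force on a finger pad.
Only numpy, scipy, OpenCV 4.12 (cv2) and the standard library are available. Lean on these libraries where they do the work, as an engineer would, in place of code of your own. Each camera call takes 0.05 s, during which the arm holds its last target. There are 200 camera calls.

## Task

Get the citrus juicer going. First slide the steel measuring cup along the worktop, without lifting it, until the middle of the cup is under the tip of the juicer's spout; then take the bigger of the two reamers by its fin, turn it so that the cross-shaped bore underneath meshes with the splined spindle, slide it fully home, and press it down on its spring as far as it will go. Finish while still holding the reamer pressed down, with the cup under the spout, and leave the smaller reamer, the salt shaker and the spice jar where they are.

Things in the scene. Friction and masses are not known exactly. Their poses are not given: they have to be found in the camera images.
- juicer: White electric citrus juicer, fixed to the worktop: round motor base 124 mm across, with a shallow dish on top (126 mm across, rim at height 104 mm). Origin at the centre of its underside, z up. A narrow open spout 20 mm wide runs out of the dish along local +y.
- spout_tip (a point): Underside of the outer end of the juicer's spout, 115 mm out from the juicer's axis along its local +y, 70 mm above the worktop. The cup's rim passes under it.
- spindle_shoulder (a point): Dark steel spindle in the middle of the juicer's dish. Point on its axis, on the round shoulder (36 mm across) where the reamer sits when home: 100 mm above the worktop when up, 94 mm when pressed. Above it four splines in a cross rise 24 mm: arms 8 mm wide, round-topped, 28 mm from end to end, along this point's local x and y (it turns with the spindle). z up.
- spindle (a joint): How far the spindle is pressed down, in m: 0 up, 0.006 fully down. It is sprung up: about 3 N to start moving, about 8 N when fully down. It turns about its axis only against a gear friction of 0.15 N m.
- big_reamer: Bigger reamer, white plastic, 90 g, upright: flange 76 mm across, 5 mm thick; barrel 52 mm across to height 30; upright arched fin to 74 mm, 14 mm thick (local x), 44 mm wide (y), flat sides free from height 40. Origin: centre of underside, z up. Cross-shaped bore below, 28 mm deep, slots 10.5 mm wide along x and y: meshes every quarter turn, 0.09 rad play. Home: origin at the spindle's shoulder.
- small_reamer: The smaller reamer, same shape and place of origin: flange 62 mm across, fin 14 mm thick and 30 mm wide, 60 mm high in all. To be left alone. It may stand in front of or behind the bigger one.
- measuring_cup: Round open steel measuring cup, 66 mm across, 45 mm high, mass about 200 g. Origin at the centre of the cup's underside, z up. A long flat handle points along local -x: 14 mm wide (local y), 6 mm thick, centred at height 40 mm, from 33 mm to 127 mm from the cup's axis.
- salt_shaker: Salt shaker, 44 mm across and 90 mm high, standing behind the work. Origin at the centre of its underside. To be left alone.
- spice_jar: Spice jar with a lid, 47 mm across and 98 mm high, standing behind the work. Origin at the centre of its underside. To be left alone.
Mind the look-alikes: they are no part of the job. Leave any turquoise look-alike of the big_reamer alone.

How it is judged:
By the outcome, as a careful person would: the job done as asked, in the order asked, and still so for the second after the job is handed in, while the arm keeps its last pose, push and grip.
It also fails if it takes over 54 s, if anything falls off the work surface, if the arm or the gripper's body presses on something with over 40 N, if the wrist force passes 120 N, or if a joint passes its speed limit or range.

## Working session

There is one attempt and no reset: what is moved stays moved. The work goes in short steps, each a Python script; the robot and the scene stay as the last script left them, time stands still between calls to the robot, and variables do not carry over. Pictures are saved under pics/ and viewed, at most 10 in all, crops included, and the job is handed in when it is done.

```bash
mkdir -p pics
cat > h.py <<'E'
import numpy as np, cv2
from cell import arm, grab_frame
from scipy.spatial.transform import Rotation as R
def snap(n,f):
    g=grab_frame(n); cv2.imwrite('pics/'+f,g['frame'][:,:,::-1]); 
    np.save('pics/'+f[:-4]+'.npy',{k:g[k] for k in g},allow_pickle=True); return g
def load(f): return np.load('pics/'+f+'.npy',allow_pickle=True).item()
def px2w(g,u,v,z):
    d=R.from_quat(g['orientation']).apply([(u-g['cx'])/g['fx'],(v-g['cy'])/g['fy'],1]); e=np.array(g['eye'])
    return e+d*(z-e[2])/d[2]
def w2px(g,p):
    c=R.from_quat(g['orientation']).inv().apply(np.array(p)-g['eye']); return g['cx']+g['fx']*c[...,0]/c[...,2], g['cy']+g['fy']*c[...,1]/c[...,2]
def down(yaw): # tool y axis at angle yaw+90deg ; tool x along yaw, z down
    return (R.from_euler('z',yaw)*R.from_euler('x',np.pi)).as_quat()
E
python3 - <<'E'
from h import *
a=snap('top','top1.png');b=snap('scene','sc1.png')
for g in(a,b): print(g['eye'],g['orientation'],g['fx'],g['cx'],g['cy'])
print(arm.pinch_z,arm.current_tool_rot(),arm.current_t())
E
```

```text
[ 490.24448338  -13.4228122  1170.21902518] [-0.70216934  0.71098941 -0.01514125  0.03497182] 441.81195020583243 283.20669682928235 220.863113402992
[   4.91275491 -456.50762566  793.67868074] [ 0.8203188  -0.40914324  0.16985106 -0.36170361] 482.4141762446244 284.70130698110825 207.23163997460193
18.700000000000003 [ 2.31278279e-01  9.72887302e-01 -7.82620722e-04 -2.09358941e-04] 0.1
```

View pics/top1.png

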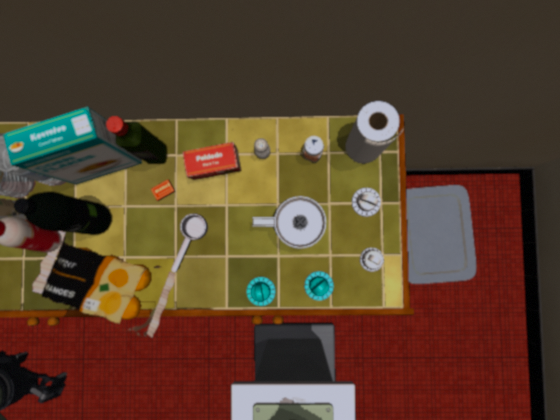

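View pics/sc1.png

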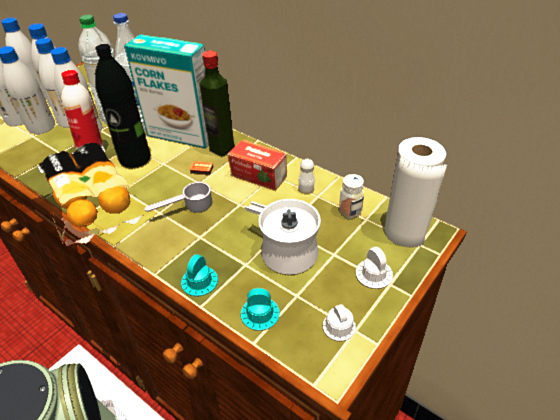

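Top: cup (195,227) with its handle towards (178,275); juicer (300,222) with the spout towards (255,222). Candidates for the big reamer are white (367,203), white (372,260), turquoise (261,291) and turquoise (319,286). White at (367,203) looks bigger. Checking in a close crop.

Run:
```python
from h import *
g=load('top1');s=load('sc1')
f=g['frame'][:,:,::-1]
c=lambda a,x,y,w,k:cv2.resize(a[y:y+w,x:x+w],(k,k),interpolation=cv2.INTER_CUBIC)
A=c(f,340,180,100,400);B=c(f,245,180,100,400)
S=s['frame'][:,:,::-1]
cv2.imwrite('pics/crop1.png',np.hstack([A,B]))
for n,u,v,z in [('bigflange',367,203,5),('small',372,260,5),('juicer dish',300,222,104),('spout end',253,222,75),('cup rim',195,227,45),('cup handle end',178,275,43),('shaker',261,148,90),('jar',314,145,98),('towel',378,121,250)]: print(n,px2w(g,u,v,z).round(0))
```

```text
bigflange [ 617. -203.    5.]
small [ 468. -212.    5.]
juicer dish [563. -25. 104.]
spout end [566.  92.  75.]
cup rim [558. 244.  45.]
cup handle end [436. 288.  43.]
shaker [749.  70.  90.]
jar [753. -62.  98.]
towel [ 764. -190.  250.]
```

View pics/crop1.png

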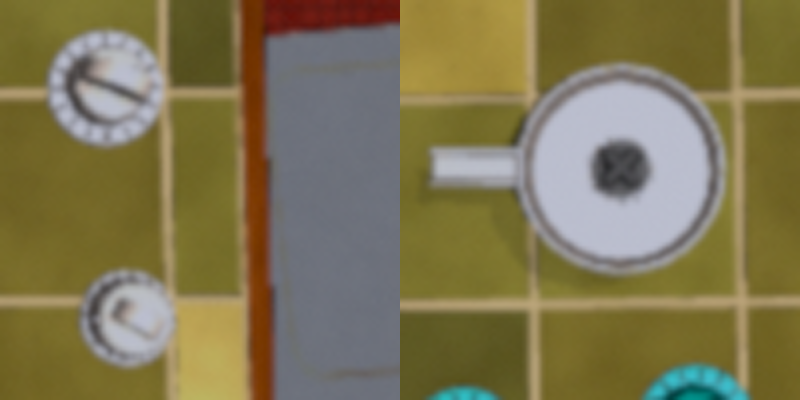

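Big reamer = white at (366.7,202): its flange is about 29 px, or 76 mm. The other white one is about 62 mm. Spout end and axis are 117 mm apart, as specified. Moving over the cup handle.

Run:
```python
from h import *
c=np.array([558,244]);d=np.array([-.94,.34])
p=c+d*95
arm.goto([p[0],p[1],200],down(2.79))
g=snap('wrist','w1.png'); print(g['eye'],R.from_quat(g['orientation']).as_matrix().round(2).tolist(),arm.current_t())
for q in ([*c,45],[*(c+d*127),43]): print(w2px(g,q),w2px(load('top1'),q))
```

```text
[400.10341313 303.04283011 343.5687601 ] [[0.34, 0.9, 0.27], [0.94, -0.33, -0.1], [0.0, 0.29, -0.96]] 1.3583
(np.float64(278.2508484328051), np.float64(288.92142754575127)) (np.float64(195.12629279180615), np.float64(226.8532145991835))
(np.float64(277.43991720712523), np.float64(151.93037205991914)) (np.float64(178.3756858135087), np.float64(273.77786280161445))
```

View pics/w1.png

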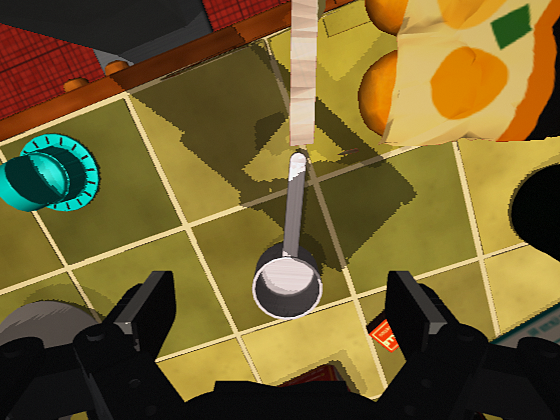

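The wrist picture shows the cup rim centred at (288,288), the handle running to its end at (299,153), and a pale strip beyond the handle end (keep clear).

Run:
```python
from h import *
g=load('w1');t=load('top1')
c=px2w(g,288,288.5,45)[:2]; e=px2w(g,299,153,43)[:2]; L=np.linalg.norm(e-c); d=(e-c)/L
print('cup',c,'end',e,'L',L,'ang',np.arctan2(d[1],d[0]))
J=px2w(t,300,221.8,104)[:2]; S=px2w(t,252.5,221.7,74)[:2]; print(J,S,np.linalg.norm(S-J))
u=(S-J)/np.linalg.norm(S-J); tip=J+115*u; print('tip',tip)
p=c+d*80; yaw=np.arctan2(d[1],d[0]); q=down(yaw)
arm.servo_line([*p,60],v=150,orientation=q)
# TCP 15 below handle bottom => grasp point about z40
print(arm.servo_line([*p,24],v=80,f_stop=8),arm.current_tool_pos())
arm.set_gripper(0.0,30); print(arm.current_finger_gap(),arm.current_grip_force(),arm.current_tool_pos(),arm.current_wrist_force(),arm.current_t())
np.save('cup.npy',[c,d,J,tip,p])
```

```text
cup [560.71635867 252.67147041] end [445.65007789 303.77672911] L 125.90471175001366 ang 2.7236246064936758
[563.34046549 -24.51071052] [567.23642286  93.50181563] 118.0768174168052
tip [567.13490293  90.4266735 ]
False [487.74075018 285.23202257  24.06777613]
0.15809099393818501 30.932201743125916 [487.56445353 285.13958253  24.13084639] [-1.06396565  0.48782946  1.71264413] 3.7
```

Run:
```python
from h import *
c,d,J,tip,p=np.load('cup.npy')
now=np.array(arm.current_tool_pos())
tgt=now.copy(); tgt[:2]+=(tip-c)*0.72
arm.servo_line(tgt,v=90)
a=snap('top','top2.png'); b=snap('wrist','w2.png'); s=snap('scene','sc2.png')
print(arm.current_wrist_force(),arm.current_finger_gap(),arm.current_tool_pos(),arm.current_t())
pc=c+(tip-c)*.72
print(pc,w2px(a,[*pc,45]),w2px(s,[*pc,45]))
k=lambda f,x,y:cv2.resize(f[y:y+100,x:x+133,::-1],(400,300),interpolation=cv2.INTER_CUBIC)
x,y=[int(v) for v in w2px(a,[*pc,45])]; x2,y2=[int(v) for v in w2px(s,[*pc,45])]
print(x-66,y-50,x2-66,y2-50)
m=np.hstack([k(a['frame'],x-66,y-50),k(s['frame'],x2-66,y2-50)])
w=cv2.resize(b['frame'][:,:,::-1],(400,300)); 
cv2.imwrite('pics/m2.png',np.vstack([m,np.hstack([w,w*0])]))
```

```text
[ 1.00479867 -1.02018456  0.17409466] 0.1538484615109456 [492.21529961 168.37127758  24.00419177] 5.3
[565.33771054 135.85521663] (np.float64(237.11246537550628), np.float64(223.43995185131024)) (np.float64(233.43307464331315), np.float64(208.09394451329766))
171 173 167 158
```

View pics/m2.png

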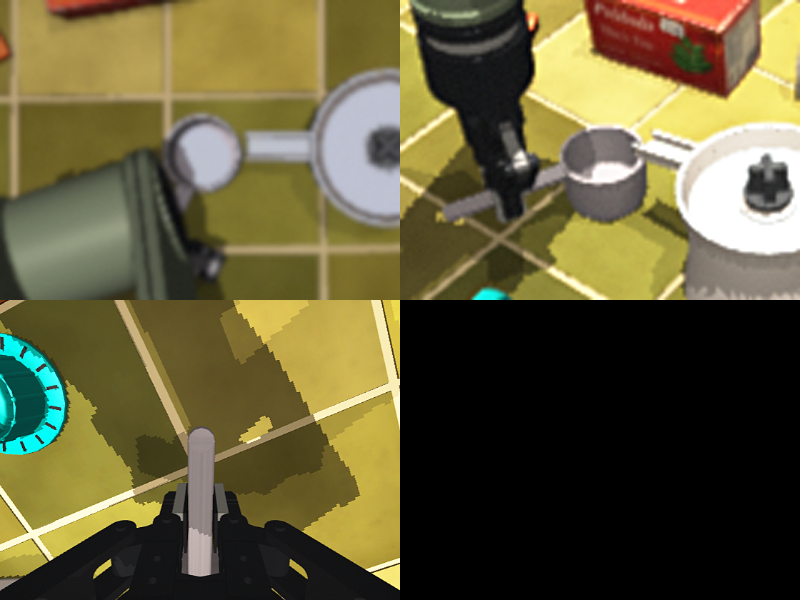

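Run:
```python
from h import *
c,d,J,tip,p=np.load('cup.npy')
print(px2w(load('top2'),239.2,224.2,45), px2w(load('sc2'),235.2,158+152/3,45))
e=px2w(load('w2'),282,180,43); print(e, e[:2]-d*127)
print(px2w(load('w1'),288,288.5,45),tip)
# juicer rim in scene view: dish circle check
s=load('sc2'); ang=np.linspace(0,6.28,5)
print(w2px(s,[*J,104]), w2px(s,[*tip,74]))
```

```text
[563.31627701 130.50108559  45.        ] [566.30037841 131.31961658  45.        ]
[450.92713803 188.6949943   43.        ] [566.99441983 137.14515343]
[560.71635867 252.67147041  45.        ] [567.13490293  90.4266735 ]
(np.float64(288.67524403019826), np.float64(219.24289892866017)) (np.float64(248.19628420004804), np.float64(206.35660944385234))
```

Run:
```python
from h import *
t=np.array(arm.current_tool_pos())+[2.5,-40.5,0]
arm.servo_line(t,v=80)
a=snap('top','top3.png'); s=snap('scene','sc3.png')
print(arm.current_wrist_force(),arm.current_finger_gap(),arm.current_tool_pos(),arm.current_t())
k=lambda f,x,y:cv2.resize(f[y:y+100,x:x+100,::-1],(400,400),interpolation=cv2.INTER_CUBIC)
cv2.imwrite('pics/m3.png',np.hstack([k(a['frame'],205,173),k(s['frame'],200,158)]))
```

```text
[ 1.11879836 -1.97717864  0.50507295] 0.15001032990878488 [494.5845394  127.4717706   23.91110676] 6.0583
```

View pics/m3.png

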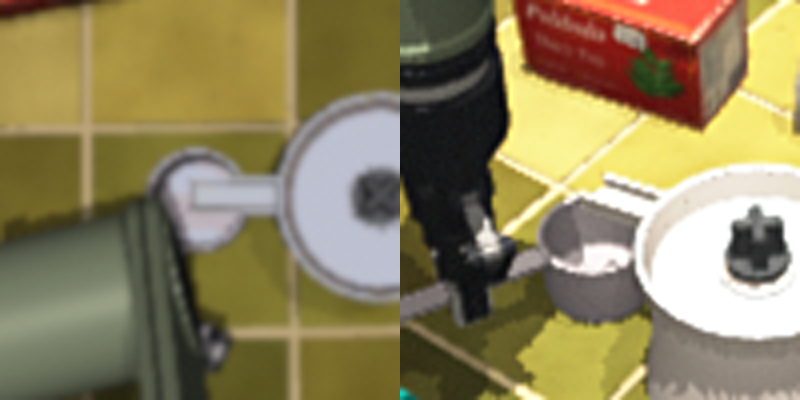

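The cup is under the spout: rim centre at top pixel (254,222.6), about (567,92) against the tip at (567,90). Releasing, then viewing spindle and reamer from close by.

Run:
```python
from h import *
arm.set_gripper(0.5); t=np.array(arm.current_tool_pos())
arm.servo_line([t[0],t[1],110],v=200); 
arm.goto([563,-25,275],down(1.16)); g=snap('wrist','w3.png')
arm.goto([617,-203,205],down(1.16)); h=snap('wrist','w4.png')
print(arm.current_t(),arm.current_joint_positions(),w2px(g,[563,-25,124]),w2px(h,[617,-203,5]),w2px(h,[617,-203,74]))
cv2.imwrite('pics/m4.png',cv2.resize(np.hstack([g['frame'][100:400,130:430],h['frame'][100:400,130:430]])[:,:,::-1],(800,400)))
```

```text
9.1 [-3.33540578e-01  4.51822500e-01  1.42203369e+00  8.83928392e-04
  1.26687863e+00  7.56146666e-02] (np.float64(280.6693052453833), np.float64(193.22687296453265)) (np.float64(279.86893364946326), np.float64(181.55352142343835)) (np.float64(279.7662393050935), np.float64(200.36268303184963))
```

View pics/m4.png

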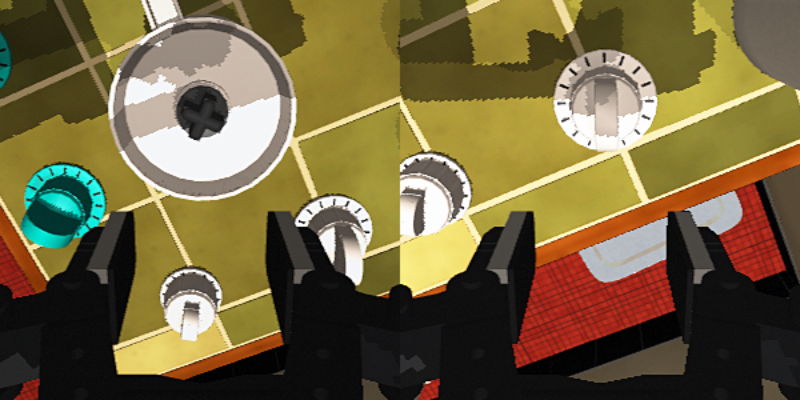

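```bash
cat >> h.py <<'E'
def ortho(g,c,z,half,n=400):
    # image right=+x world, up=+y world
    w=[(c[0]-half,c[1]+half),(c[0]+half,c[1]+half),(c[0]+half,c[1]-half),(c[0]-half,c[1]-half)]
    src=np.float32([w2px(g,np.array([*p,z])) for p in w]); dst=np.float32([[0,0],[n,0],[n,n],[0,n]])
    return cv2.warpPerspective(g['frame'][:,:,::-1],cv2.getPerspectiveTransform(src,dst),(n,n),flags=cv2.INTER_CUBIC)
E
python3 - <<'E'
from h import *
A=ortho(load('w3'),(563,-25),124,25,400); B=ortho(load('w4'),(617,-203),5,50,400)
A=cv2.convertScaleAbs(A,alpha=2.2); 
for im in(A,B): cv2.drawMarker(im,(200,200),(0,0,255),0,12,1)
cv2.imwrite('pics/m5.png',np.hstack([A,B]))
E
```

```text
(no output)
```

View pics/m5.png

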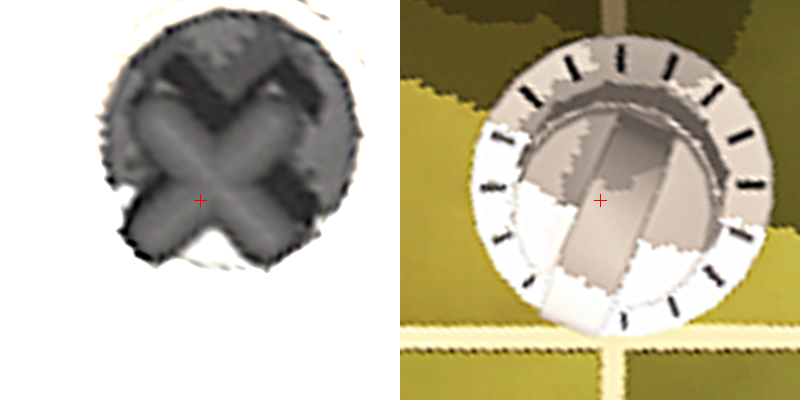

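Spindle cross centre is at ortho pixel (215,182), i.e. (564.9,-22.7), and tip-to-tip 28 mm checks out. Its arms lie at about 0.73 rad modulo a quarter turn. The reamer flange centre is at (222,185), i.e. (622.5,-199.2), with r=38 mm as specified and the fin at 1.16 rad. Grasping.

Run:
```python
from h import *
print('top',px2w(load('top1'),366.7,202,5))
arm.set_gripper(0.65); q=down(1.16)
p=np.array([622,-200])
arm.servo_line([*p,90],v=150,orientation=q)
print(arm.servo_line([*p,43],v=80,f_stop=8),arm.current_tool_pos())
h0=snap('wrist','w5a.png')
arm.set_gripper(0.0,60)
h=snap('wrist','w5.png')
print(arm.current_finger_gap()*85,arm.current_grip_force(),arm.current_tool_pos(),arm.current_wrist_force(),arm.current_torque(),arm.current_t())
B=[ortho(x,(622,-200),5,50,400) for x in(h0,h)]
for im in B: cv2.drawMarker(im,(200,200),(0,0,255),0,12,1)
cv2.imwrite('pics/m6.png',np.hstack(B))
```

```text
top [ 620.13103301 -202.1542142     5.        ]
False [ 622.29332145 -200.09783708   43.09381722]
12.785214615910371 60.543705224990845 [ 622.13474585 -200.01822772   43.38034316] [-0.57682097  0.38016295  1.69029344] [0.00950309 0.03263863 0.02171081] 11.5833
```

View pics/m6.png

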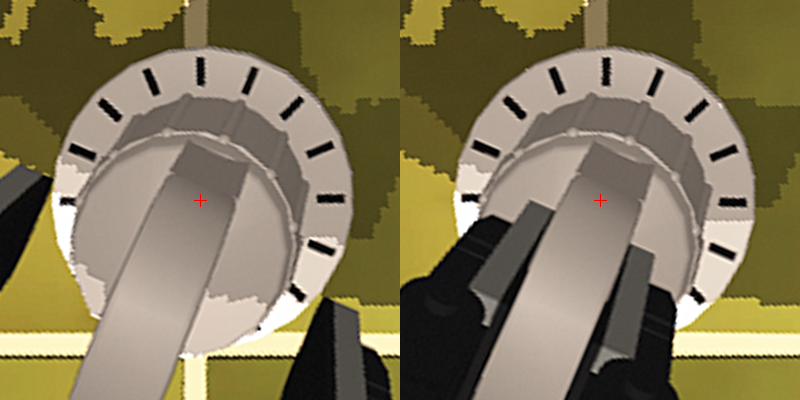

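The fin is held: the gap is about 13 mm and the reamer shifted under 1 mm on closing. Camera bias is about 1 mm, so I correct for it. Carrying it to the spindle and lowering by feel.

Run:
```python
from h import *
p=np.array([563.6,-22.9]); q=down(.734)
t=arm.current_tool_pos()
arm.servo_line([t[0],t[1],195],v=150)
arm.servo_line([*p,195],v=180,orientation=q)
arm.servo_line([*p,178],v=60); arm.wait(.2)
print(arm.current_tool_pos(),arm.current_wrist_force(),arm.current_finger_gap()*85)
r=arm.servo_line([*p,150],v=25,f_stop=4)
print(r,arm.current_tool_pos(),arm.current_wrist_force(),arm.current_torque(),arm.current_t())
```

```text
[563.8123105  -22.93810796 178.25677671] [ 0.31267614 -0.53705507 -1.06245937] 13.151038746084607
False [563.75439013 -22.90516251 150.22272476] [ 0.43933199  0.31342753 -0.90881557] [-0.0520563  -0.04457429  0.00040145] 15.8333
```

Meshed with no contact force. Now home and press.

Run:
```python
from h import *
x,y=563.6,-22.9
z=150
for z in np.arange(147,130,-1.0):
    r=arm.servo_line([x,y,z],v=25,f_stop=20); arm.wait(.05)
    p=arm.current_tool_pos(); f=arm.current_wrist_force(); print(round(z,1),p[2].round(2),f.round(1),r)
    if f[2]>16 or r: break
print(arm.current_torque(),arm.current_finger_gap()*85,arm.current_t())
```

```text
147.0 146.92 [ 0.8  0.3 -0.6] False
146.0 146.01 [-0.1  0.7 -1.2] False
145.0 144.97 [-0.6 -0.6 -0.7] False
144.0 143.94 [-0.2 -0.1  1.1] False
143.0 143.36 [-0.5 -0.6  2.4] False
142.0 142.26 [ 0.9 -0.6  3. ] False
141.0 141.18 [ 0.3 -0.2  3.4] False
140.0 140.16 [ 0.6 -0.3  5.4] False
139.0 139.22 [-0.7  0.5  5.3] False
138.0 138.34 [-0.6  0.6  6.3] False
137.0 137.47 [-0.7  0.2  7.1] False
136.0 137.24 [-1.4 -0.2 10.7] False
135.0 137.17 [-3.3  0.6 15.5] False
134.0 137.09 [-4.9  0.5 19.5] False
[0.05570444 0.94698785 0.00496693] 13.129784392250505 20.05
```

It came home at z≈143.4 and bottomed at 137.2, which is the 6 mm stroke, with the push held at about 19 N. Last look.

Run:
```python
from h import *
a=snap('top','top6.png');s=snap('scene','sc6.png')
k=lambda f,x,y,w,h:cv2.resize(f[y:y+h,x:x+w,::-1],(400,400),interpolation=cv2.INTER_CUBIC)
cv2.imwrite('pics/m7.png',np.hstack([k(a['frame'],205,173,100,100),k(s['frame'],190,130,240,240)]))
print(arm.current_wrist_force(),arm.current_tool_pos(),arm.current_t())
```

```text
[-3.52502293 -0.64248244 20.08060305] [563.98728761 -22.88375925 137.08555824] 20.15
```

View pics/m7.png

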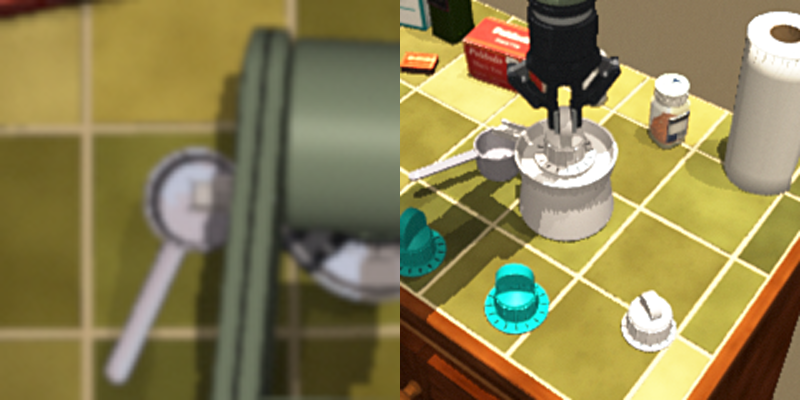

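The last picture shows the reamer seated and gripped, and the cup rim (crop 194,198) within a few mm of the spout end (crop 190). The small reamer, spice jar and turquoise pair stand undisturbed. Handing in.

```bash
python3 -c "
from cell import arm
print(arm.close_job())"
```

```text
the job is handed in; nothing more can be done
None
```

I handed the job in at about 20 s: the big reamer is meshed, home and held pressed to its 6 mm stop with about 20 N, and I measured the cup's centre within about 4 mm of the spout tip; nothing else was touched (the salt shaker was hidden in the last picture).

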